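Make up the two feed arbors

TASK

Make up the two feed arbors for the change-over. On the round-based arbor thread the large toothed wheel first, hub up, then the plain round sleeve, and last the hexagonal collar; on the square-based arbor thread the small toothed wheel, hub up, and then the square collar on top of it. Each part must sit flat and fully down on what is below it, and the die segment, the magnifier and the tape roll must stay where they are.

Things in the scene. Friction and masses are not known exactly. Their poses are not given: they have to be found in the camera images.
- arbor_round: The arbor stand with a ROUND grey base, 78 mm in diameter, and an upright steel post, 14 mm in diameter, whose top 8 mm taper to a 6 mm tip; the tip is 62 mm above the bench, the base is 8 mm thick with a flat top (thin bolt heads near its rim do not matter). Fixed to the bench. Origin: centre of the base's underside, on the post's axis; z up along the post.
- arbor_square: The arbor stand with a SQUARE grey base, 72 x 72 mm, and an upright steel post, 14 mm in diameter, whose top 8 mm taper to a 6 mm tip; the tip is 62 mm above the bench, the base is 8 mm thick with a flat top (thin bolt heads near its rim do not matter). Fixed to the bench. Origin: centre of the base's underside, on the post's axis; z up along the post.
- wheel_large: The large toothed wheel: a dark toothed disc 60 mm in diameter and 6 mm thick, with a bright round hub on top, 28 mm in diameter and 10 mm high (16 mm high in all). Lies on the bench hub up; the hub can be gripped from above. 0.11 to 0.23 kg. A round through bore of 22 mm runs along its upright z axis. Origin: centre of the underside, on the bore axis; z up.
- wheel_small: The small toothed wheel: a dark toothed disc 42 mm in diameter and 6 mm thick, with a bright round hub on top, 28 mm in diameter and 10 mm high (16 mm high in all). Lies on the bench hub up; the hub can be gripped from above. 0.06 to 0.13 kg. A round through bore of 22 mm runs along its upright z axis. Origin: centre of the underside, on the bore axis; z up.
- sleeve: The plain round sleeve: a smooth tube 30 mm in outer diameter and 20 mm high, standing on end on the bench, no disc or teeth. A round through bore of 22 mm runs along its upright z axis. Origin: centre of the underside, on the bore axis; z up.
- hex_collar: The hexagonal collar: a six-sided steel collar 32 mm across flats and 14 mm high, lying flat on the bench. Flats face its own x axis and every 60 degrees from it. Its bore is six-sided, 22 mm across flats, and runs along its upright z axis. Origin: centre of the underside, on the bore axis; z up.
- square_collar: The square collar: a steel block 36 x 36 mm and 14 mm high, with a dark slit at one side, lying flat on the bench; its sides face its own x and y axes. A round through bore of 22 mm runs along its upright z axis. Origin: centre of the underside, on the bore axis; z up.
- die_segment_large: Bystander, not part of the job: black rectangular die segment, 46 x 49 x 22 mm, loose on the bench. Origin: centre of the underside.
- loupe: Bystander, not part of the job: black waisted magnifier, 34 mm in diameter and 26 mm high, loose on the bench. Origin: centre of the underside.
- tape_roll: Bystander, not part of the job: roll of tape lying flat, 72 mm in diameter and 19 mm high, loose on the bench. Origin: centre of the underside.
Mind the look-alikes: they are no part of the job. What is shaped like the arbor_round but blue or yellow is not meant.

How it is judged:
By the outcome, as a careful person would: the job done as asked, in the order asked, and still so for the second after the job is handed in, with the robot touching nothing.
It also fails if it takes over 122 s, if anything falls off the work surface, if the arm or the gripper's body presses on something with over 40 N, if the wrist force passes 120 N, or if a joint passes its speed limit or range.

ROBOT

A 7-joint arm with a two-finger parallel gripper is mounted at the origin on a cart in front of the work surface, level with it; the furniture and walls round the work are solid. World frame = base frame: x ahead of the robot, y to its left, z up, the work surface at z = 0. Lengths are in mm, angles in rad, forces in N, time in s.
With the tool pointing down it reaches from about 425 to 950 mm from the base axis. Payload 16.7 kg.
Tool frame: the origin (TCP) lies midway between the tips of the shut fingers; the grasp point (between the pads) lies bot.hold_point_z behind it (bot.hold_point_z is the distance from the TCP to the grasp point, in mm); z points along the fingers, y is the line along which they close (so a half turn about z gives the same grasp; the last joint's range is limited). The gripper opens to 94 mm and grips with 3 to 60 N. Pads are 16 mm wide; open, the fingers measure 119 mm over their backs; the gripper's body (75 mm by 177 mm) begins 78 mm behind the grasp point.
Start: joints at [-1.341, 0.426, 0.074, 1.606, -0.034, 1.111, -0.067], TCP at [250.247, 626.858, 205.467] pointing down, gripper open.
Joint ranges: [-2.85, 2.85], [-0.5, 2.14], [-1.23, 1.37], [0.21, 2.46], [-1.02, 4.16], [0.16, 2.05], [-2.73, 2.73]. Speed limits (rad/s): [1.89, 1.89, 2.39, 2.39, 3.01, 3.01, 3.01].

INTERFACE

Orientations are given as a unit quaternion [x, y, z, w].
In Python, from cell import bot gives the robot as it stands.
- The arm moves only by the tool jog_arm, never from a script. Its argument "commands" is a list of rows, each a list of 6 numbers: the shift along the tool's x, y, z in units of 100 mm (1.0 is 100 mm), then the turn, a rotation vector about the tool's x, y, z in units of 45 degrees (1.0 is 45 degrees). A call has 1 to 10 rows; each row shifts and turns the commanded pose from where the row before left it, along the tool's axes as they then stand; what a row does not reach is not made up. A row lasts 1/12 s, in which the tool goes at most 41.7 mm and 7.16 degrees, less where a joint would pass 70% of its speed; a pose out of reach is approached as far as the arm can. A call with a number of a shift or a turn outside -1 to 1 is refused whole. A call with a gripper value outside its range is refused whole. "hand" is the closure, from -1 (fully open) to 1 (shut), set as the call begins (left out, the last holds). The fingers move at their own pace and stop on an object; the grip force is fixed at half the most. Time passes only in rows, so rows that do not move let the fingers close. It gives the time, the measured TCP pose, the force, the opening and the grip force at its end, in the units of the state.
- bot.observe(): the state, without advancing time (a new reading comes with each control period).
- bot.snapshot(name): name is "side" or "top"; returns (picture, depth): 420x560x3 uint8, red, green, blue; 420x560 float32, mm along the optical axis (not along the pixel's ray), 0 where there is no reading.
- bot.camera_model(name): a dict with "fx", "fy", "cx", "cy" (pixels), "dist_coeffs" ([k1, k2, p1, p2, k3] as OpenCV has them; the pictures are not rectified), "eye" and "attitude" of the camera in the world. Camera axes: x right, y down, z forward; pixel columns grow to the right and rows downward; lengths in mm; the calibration is good to about 2 mm. A picture is of the moment at which its call begins. camera_model takes no time and is no camera call.
- bot.job_done(): hands the job in; it is judged then, once.
The state is a dict: "time_s": time; "q": joint angles; "qvel": joint speeds; "tau": joint torques, N m; "tool_pos": TCP position; "eef_rot": TCP orientation; "wrist_force": force on the tool from outside, world axes, zero at the start; "torque": the same for the moment, N m; "gripper_width": finger opening in mm; "gripper_force": force on a finger pad.
Only numpy, scipy, OpenCV 4.12 (cv2) and the standard library are available. Lean on these libraries where they do the work, as an engineer would, in place of code of your own. Each camera call takes 0.05 s, during which the arm holds its last target. There are 200 camera calls.

## Working session

There is one attempt and no reset: what is moved stays moved. The work goes in short steps, Python scripts to look and compute and a tool call to move; the robot and the scene stay as the last step left them, time stands still between calls to the robot, and variables do not carry over. Pictures are saved under pics/ and viewed, at most 14 in all, crops included, and the job is handed in when it is done.

Besides the shell and the picture viewer there is one more tool, called as name(argument=value, ...), one argument or row to a line, values as JSON. jog_arm: Moves the arm, as the interface text tells. Its arguments: {"type":"object","properties":{"commands":{"type":"array"},"hand":{"type":"number"}},"required":["commands"]}

```bash
mkdir -p pics
cat > h.py <<'E'
import numpy as np, cv2
from cell import bot
from scipy.spatial.transform import Rotation as R
def snap(n,f=None):
    p,d=bot.snapshot(n)
    if f: cv2.imwrite('pics/'+f,p[:,:,::-1])
    return p,d
def rot(c):
    a=np.array(c['attitude'],float)
    return a if a.shape==(3,3) else R.from_quat(a).as_matrix()
def rays(n,uv):
    c=bot.camera_model(n);K=np.array([[c['fx'],0,c['cx']],[0,c['fy'],c['cy']],[0,0,1]])
    u=cv2.undistortPoints(np.array(uv,float).reshape(-1,1,2),K,np.array(c['dist_coeffs'],float)).reshape(-1,2)
    return np.array(c['eye'],float),np.c_[u,np.ones(len(u))]@rot(c).T
def plane(n,uv,z):
    e,r=rays(n,uv); return e+r*((z-e[2])/r[:,2])[:,None]
def cloud(n,d):
    h,w=d.shape;vv,uu=np.mgrid[:h,:w];e,r=rays(n,np.c_[uu.ravel(),vv.ravel()])
    return (e+r*d.ravel()[:,None]).reshape(h,w,3)
E
python3 - <<'E'
from h import *
for n in('top','side'):
    p,d=snap(n,n+'0.png');np.savez('pics/'+n+'0',p=p,d=d);print(bot.camera_model(n))
print(bot.observe(),bot.hold_point_z)
E
```

```text
{'fx': 534.1548584838469, 'fy': 534.1548584838469, 'cx': 279.0149116440855, 'cy': 209.47722837667868, 'dist_coeffs': array([-0.06341889,  0.        ,  0.        ,  0.        ,  0.        ]), 'eye': array([ 324.61526252, -248.22305169, 1037.35337439]), 'attitude': array([-0.68373362,  0.72183974, -0.07650016,  0.07485626])}
{'fx': 500.30937472622594, 'fy': 500.30937472622594, 'cx': 265.2195559330891, 'cy': 211.17249306511684, 'dist_coeffs': array([-0.03891895,  0.        ,  0.        ,  0.        ,  0.        ]), 'eye': array([  314.55337373, -1058.46315857,   605.7201645 ]), 'attitude': array([ 0.88055054, -0.09930156,  0.0592218 , -0.45963325])}
{'time_s': 0.1, 'q': array([-1.34050216,  0.42665177,  0.07390177,  1.60657673, -0.0340975 ,
        1.11081782, -0.06709832]), 'qvel': array([-1.23322254e-03,  9.81527189e-04, -3.69421159e-04, -1.43983127e-03,
       -1.17142486e-03, -7.70052976e-05, -9.03748523e-04]), 'tau': array([ 7.72194006e-03, -9.37461948e+01,  3.67634006e+00, -4.55044448e+01,
       -4.86044353e-02,  1.68165949e-02,  3.02253795e-05]), 'tool_pos': array([250.14402471, 626.48490183, 204.84402749]), 'eef_rot': array([ 1.88794267e-01,  9.82016481e-01, -5.93433361e-04, -6.06155284e-05]), 'wrist_force': array([0.2135216 , 0.54344084, 0.14433537]), 'torque': array([-0.01954635, -0.0126205 ,  0.00807083]), 'gripper_force': 0.0, 'gripper_width': 94.05395591433114} 18.8
```

View pics/top0.png

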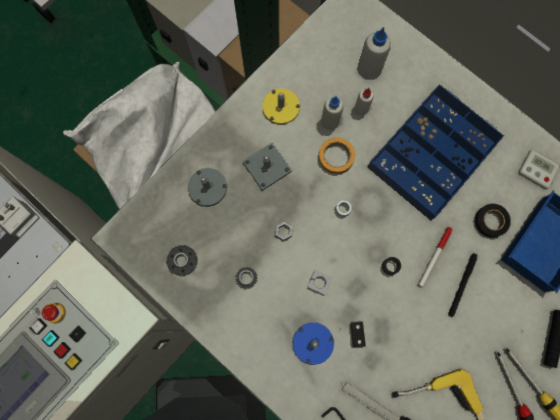

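View pics/side0.png

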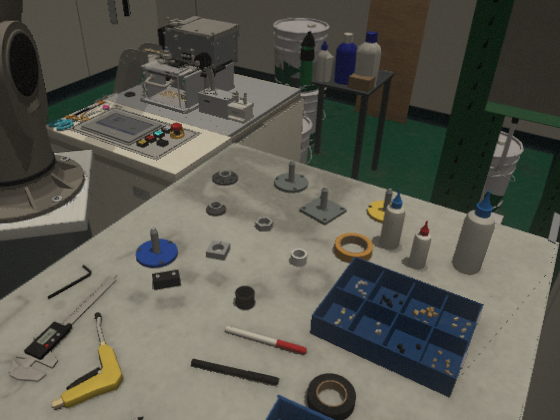

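Run:
```python
from h import *
z=np.load('pics/top0.npz');p,d=z['p'],z['d'];C=cloud('top',d)
np.set_printoptions(precision=1,suppress=True)
H=C[...,2]
print('bench z',np.median(H[200:230,230:260]), (d==0).mean())
# fits of bench
objs=dict(ar=(207,187),asq=(267,165),wl=(182,260),ws=(246,278),hex=(284,231),sl=(344,209),sq=(318,283),loupe=(391,266),die=(357,334),tape=(337,155),tape2=(492,221),yel=(281,105),blu=(313,344))
m=(H>4)&(H<120)&(d>0)
n,l,s,c=cv2.connectedComponentsWithStats(m.astype(np.uint8))
for k,(u,v) in objs.items():
    w=l[v-12:v+13,u-12:u+13];w=w[w>0]
    if not len(w): print(k,'none');continue
    i=np.bincount(w).argmax();q=C[l==i]
    print(k,s[i],'min',q.min(0),'max',q.max(0),'med',np.median(q,0))
print(plane('top',[objs[k] for k in objs],0))
# crop enlarged
a=cv2.resize(p[130:330,150:410],None,fx=3,fy=3,interpolation=cv2.INTER_CUBIC)
cv2.imwrite('pics/crop1.png',a[:600,:780,::-1])
```

```text
bench z -0.4728759027422029 0.003822278911564626
ar [ 188  168   39   39 1135] min [ 564.6 -154.     4. ] max [643.1 -77.6  64.9] med [ 601.3 -117.5    7.8]
asq [ 243  143   49   47 1201] min [ 591.8 -285.2    4. ] max [ 687.7 -189.7   65.3] med [ 637.2 -238.     7.7]
wl [166 245  32  31 519] min [429.7 -92.2   4. ] max [488.8 -31.9  19.8] med [459.1 -62.8   6. ]
ws [236 267  22  22 231] min [ 398.4 -207.3    4. ] max [ 439.4 -166.5   18.8] med [ 418.5 -187.2    6.9]
hex [276 222  17  19 146] min [ 487.8 -280.2    4.2] max [ 522.7 -248.1   19.4] med [ 505.  -264.9   13.1]
sl [335 201  16  16 125] min [ 528.9 -396.1    4. ] max [ 556.9 -366.8   24.7] med [ 542.3 -381.4   17.6]
sq [307 270  25  25 274] min [ 378.8 -348.8    4.1] max [ 425.4 -301.8   18.4] med [ 401.2 -325.9   13.4]
loupe [382 257  19  18 181] min [ 409.6 -486.4    4.1] max [ 441.3 -449.5   30.2] med [ 426.  -465.3   23.4]
die [350 321  16  26 315] min [ 278.7 -402.5    5.1] max [ 324.4 -378.7   26.4] med [ 300.9 -390.    19.7]
tape [316 137  39  37 611] min [ 617.2 -413.4    4. ] max [ 690.  -338.    23.3] med [ 652.8 -376.3   17.9]
tape2 [476 204  35  34 713] min [ 470.  -710.2    4.1] max [ 535.9 -643.5   22.7] med [ 502.  -675.5   16.8]
yel [263  88  36  37 987] min [ 728.7 -308.5    4. ] max [ 808.1 -235.    63.5] med [ 765.3 -271.8    7.9]
blu [ 292  323   42   42 1316] min [ 250.4 -344.5    4. ] max [ 326.4 -267.2   64. ] med [ 289.  -305.3    7.9]
[[ 604.5 -114.8    0. ]
 [ 643.8 -237.5    0. ]
 [ 459.9  -62.1    0. ]
 [ 418.3 -185.7    0. ]
 [ 506.5 -264.3    0. ]
 [ 544.3 -385.9    0. ]
 [ 401.1 -324.2    0. ]
 [ 426.  -468.6    0. ]
 [ 300.6 -391.7    0. ]
 [ 657.3 -380.7    0. ]
 [ 503.7 -680.     0. ]
 [ 772.4 -272.9    0. ]
 [ 286.9 -307.     0. ]]
```

View pics/crop1.png

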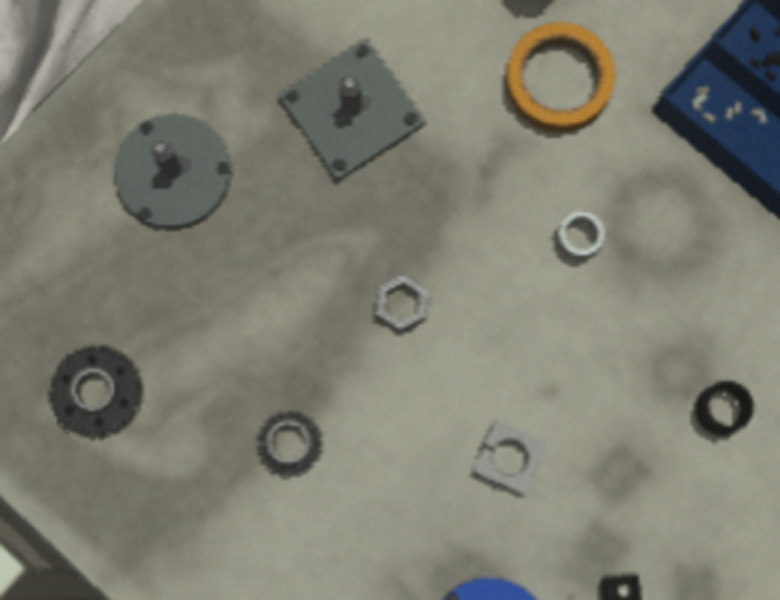

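The crop confirms these parts (crop pixels):
- round grey arbor at (172,170)
- square arbor at (350,110)
- large wheel at (95,390)
- small wheel at (290,443)
- hex collar at (400,303)
- sleeve at (580,235), a bright smooth tube, unlike the black loupe at (723,410)
- square collar with its slit at (508,458)

The look-alikes are the yellow arbor at top (281,105) and the blue one at (313,344). The grey one at (207,187) is the one meant. The orange ring at top (337,155) is the tape roll. Next I'll measure finer, in both views.

```bash
cat >> h.py <<'E'
def fit(q,kind):
    r=q[:,:2].astype(np.float32)
    if kind=='c': c,rad=cv2.minEnclosingCircle(r);return c,2*rad
    return cv2.minAreaRect(r)
E
python3 - <<'E'
from h import *
np.set_printoptions(precision=1,suppress=True)
near=dict(ar=(604,-116,45),asq=(640,-237,55),wl=(459,-62,36),ws=(419,-187,27),hex=(505,-264,24),sl=(543,-381,22),sq=(402,-325,29))
for n in('top','side'):
    z=np.load(f'pics/{n}0.npz');d=z['d'];C=cloud(n,d);C[d==0]=1e4
    if n=='top':
        Y=(d>0)
        for y0 in range(0,600,100):
            for x0 in(-100,100,200,300,400,500):
                q=C[(C[...,1]>=y0)&(C[...,1]<y0+100)&(C[...,0]>=x0)&(C[...,0]<x0+100)]
                if len(q): print((x0,y0),len(q),'zmax',q[:,2].max(),end='; ')
        print()
    for k,(x,y,r) in near.items():
        m=(np.hypot(C[...,0]-x,C[...,1]-y)<r)&(C[...,2]>3.5)
        q=C[m]; s=' '
        if k[0]=='a':
            b=q[q[:,2]<12];t=q[q[:,2]>20];s=f'post mean {t.mean(0)} bbox {(t.min(0)+t.max(0))/2} tip {t[t[:,2]>57].mean(0)}';q=b
        if k[0]=='w':
            t=q[q[:,2]>11];s=f'hub {fit(t,"c")}'
        print(n,k,len(q),'bbc',(q.min(0)+q.max(0))[:2]/2,'circ',fit(q,'c'),'rect',fit(q,'r'),s)
        if k=='hex':
            hull=cv2.convexHull(q[:,:2].astype(np.float32)).reshape(-1,2)
            w=[(np.ptp(hull@[np.cos(a),np.sin(a)]),np.degrees(a)) for a in np.radians(np.arange(0,180,3))]
            W=np.array([i[0] for i in w]).reshape(3,20).mean(0);print('hex flat ang mod60',np.argmin(W)*3,W.min(),W.max())
E
```

```text
(100, 0) 1652 zmax -337.0866805043879; (200, 0) 2734 zmax 7.2555919730375535; (300, 0) 3356 zmax 9.839351130030536; (400, 0) 2436 zmax 5.481460106301029; (500, 0) 1880 zmax 5.852342426822588; (100, 100) 2619 zmax 8.32049089562156; (200, 100) 3738 zmax 18.666433497669345; (300, 100) 2854 zmax 38.53435886370903; (400, 100) 2629 zmax 8.318888026303512; (500, 100) 791 zmax 4.055143302638044; (100, 200) 1061 zmax 18.527962472893478; (200, 200) 2470 zmax 17.84331906760758; (300, 200) 2419 zmax 32.6389773386926; (400, 200) 2493 zmax 39.42770581332684; (500, 200) 2604 zmax 81.18362143425213; (300, 300) 1 zmax -5.930589130669205; (400, 300) 41 zmax 3.9875278785259525; (500, 300) 26 zmax 5.236167969533881; 
top ar 1049 bbc [ 603.8 -114.5] circ ((603.4154663085938, -113.41819763183594), 82.21177673339844) rect ((603.9487915039062, -115.85728454589844), (77.55245971679688, 77.36004638671875), 68.65215301513672) post mean [ 601.6 -117.4   48.1] bbox [ 603.3 -116.6   43.2] tip [ 603.9 -116.5   60.4]
top asq 1150 bbc [ 640.1 -237.2] circ ((638.7508544921875, -236.67733764648438), 107.39064025878906
[... 2513 characters left out ...]
30.60923957824707)
side hex 168 bbc [ 507.  -263.3] circ ((506.3017578125, -263.73455810546875), 37.83530807495117) rect ((507.13043212890625, -264.6493835449219), (36.157623291015625, 32.399192810058594), 70.57121276855469)  
hex flat ang mod60 24 33.61835209355556 35.84805275796712
side sl 217 bbc [ 544.6 -384.8] circ ((545.114990234375, -384.78302001953125), 32.92379379272461) rect ((544.3973999023438, -383.8054504394531), (30.010896682739258, 29.449403762817383), 26.269411087036133)  
side sq 300 bbc [ 403.  -326.4] circ ((403.5445556640625, -326.43243408203125), 54.202964782714844) rect ((403.6412658691406, -326.7049560546875), (40.600337982177734, 37.37240982055664), 62.80359649658203)
```

jog_arm(
  commands=[
    [-0.15,-0.11,0,0,0,0],
    [-0.3,-0.23,0,0,0,0],
    [-0.3,-0.23,0,0,0,0],
    [-0.3,-0.23,0,0,0,0],
    [-0.3,-0.23,0,0,0,0],
    [-0.3,-0.23,0,0,0,0],
    [-0.3,-0.23,0,0,0,0],
    [-0.3,-0.23,0,0,0,0],
    [-0.3,-0.23,0,0,0,0],
    [-0.3,-0.23,0,0,0,0],
  ],
  hand=-1,
)

```text
time_s: 0.93
tool_pos: [434.6, 316.9, 205.4]
eef_rot: [0.189, 0.982, -0.0, -0.0]
wrist_force: [1.1, 1.0, -0.4]
gripper_width: 93.7
gripper_force: 0.0
```

```bash
cat >> h.py <<'E'
def go(x,y,z,yaw=None,ap=None):
    o=bot.observe();M=R.from_quat(o['eef_rot']).as_matrix()
    d=M.T@(np.array([x,y,z])-o['tool_pos'])
    a=np.degrees(np.arctan2(M[1,1],M[0,1]))
    t=(a-yaw+90)%180-90 if yaw is not None else 0  # about tool z (down): + lowers world yaw
    print('t',round(o['time_s'],2),'tcp',o['tool_pos'].round(1),'closing yaw',a.round(1),'tilt',M[:,2].round(3),'W',o['wrist_force'].round(1),'grip',round(o['gripper_width'],1),round(o['gripper_force'],1))
    print('delta(100mm)',(d/100).round(3),'|xy|',np.hypot(d[0],d[1]).round(),'turn z',round(t/45,3),'q',o['q'].round(2))
E
python3 -c "
from h import *
go(460,-63,150)"
```

```text
t 0.93 tcp [434.6 316.9 205.4] closing yaw 68.2 tilt [-0. -0. -1.] W [ 1.1  1.  -0.4] grip 93.7 0.0
delta(100mm) [-1.645 -3.434  0.554] |xy| 381.0 turn z 0.0 q [-0.93  0.2   0.21  1.92 -0.05  1.02  0.49]
```

jog_arm(
  commands=[
    [-0.16,-0.34,0,0,0,0],
    [-0.16,-0.34,0,0,0,0],
    [-0.16,-0.34,0,0,0,0],
    [-0.16,-0.34,0,0,0,0],
    [-0.16,-0.34,0,0,0,0],
    [-0.16,-0.34,0.1,0,0,0],
    [-0.16,-0.34,0.1,0,0,0],
    [-0.16,-0.34,0.1,0,0,0],
    [-0.16,-0.34,0.1,0,0,0],
    [-0.16,-0.34,0.15,0,0,0],
  ],
  hand=-0.2,
)

```text
time_s: 1.77
tool_pos: [456.7, -58.1, 150.7]
eef_rot: [0.189, 0.982, 0.0, 0.001]
wrist_force: [0.3, 1.4, 0.3]
gripper_width: 56.6
gripper_force: 0.0
```

jog_arm(
  commands=[
    [0,0,0,0,0,0],
    [0,0,0,0,0,0],
    [0,0,0,0,0,0],
  ],
)

```text
time_s: 2.02
tool_pos: [456.6, -56.1, 150.4]
eef_rot: [0.189, 0.982, -0.0, -0.0]
wrist_force: [-0.5, 0.8, 0.0]
gripper_width: 56.3
gripper_force: 0.0
```

```bash
python3 -c "
from h import *
go(460,-63,9)
p,d=snap('side','side1.png')
"
```

```text
t 2.02 tcp [456.6 -56.1 150.4] closing yaw 68.2 tilt [-0. -0. -1.] W [-0.5  0.8  0. ] grip 56.3 0.0
delta(100mm) [-0.058 -0.051  1.414] |xy| 8.0 turn z 0.0 q [-0.48  0.14  0.5   2.15 -0.09  0.87  1.27]
```

View pics/side1.png

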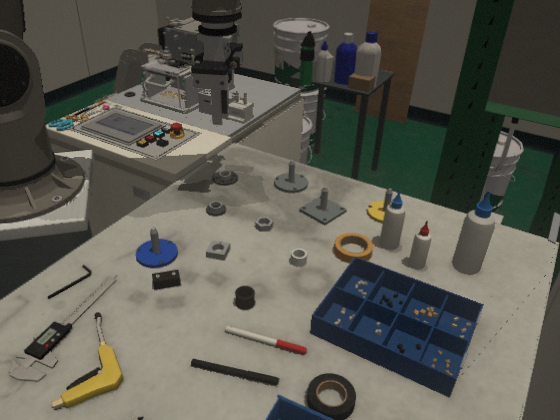

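The gripper hangs at pixel (215,110), above the large wheel at (225,177), with a clear way down.

jog_arm(
  commands=[
    [-0.03,-0.03,0.2,0,0,0],
    [-0.03,-0.02,0.2,0,0,0],
    [0,0,0.2,0,0,0],
    [0,0,0.2,0,0,0],
    [0,0,0.2,0,0,0],
    [0,0,0.15,0,0,0],
    [0,0,0.1,0,0,0],
    [0,0,0.1,0,0,0],
    [0,0,0.06,0,0,0],
    [0,0,0,0,0,0],
  ],
)

```text
time_s: 2.9
tool_pos: [460.1, -62.8, 8.8]
eef_rot: [0.188, 0.982, -0.0, -0.0]
wrist_force: [-0.0, -0.1, 0.3]
gripper_width: 56.2
gripper_force: 0.0
```

jog_arm(
  commands=[
    [0,0,0,0,0,0],
    [0,0,0,0,0,0],
    [0,0,0,0,0,0],
    [0,0,0,0,0,0],
    [0,0,0,0,0,0],
  ],
  hand=1,
)

```text
time_s: 3.32
tool_pos: [460.7, -63.1, 9.9]
eef_rot: [0.189, 0.982, 0.0, 0.0]
wrist_force: [0.4, 0.3, 3.5]
gripper_width: 26.5
gripper_force: 16.8
```

jog_arm(
  commands=[
    [0,0,-0.1,0,0,0],
    [0,0,-0.2,0,0,0],
    [0,0,-0.3,0,0,0],
    [0,0,-0.3,0,0,0],
    [0,0,-0.1,0,0,0],
    [0,0,0,0,0,0],
    [0,0,0,0,0,0],
  ],
)

```text
time_s: 3.9
tool_pos: [460.4, -62.9, 109.6]
eef_rot: [0.189, 0.982, 0.0, 0.0]
wrist_force: [0.2, 0.1, -2.2]
gripper_width: 26.2
gripper_force: 30.0
```

```bash
python3 -c "
from h import *
go(604.4,-116.8,110)
p,d=snap('side');C=cloud('side',d);q=C[(np.hypot(C[...,0]-460,C[...,1]+63)<60)&(C[...,2]<150)&(d>0)]
print(np.histogram(q[:,2],bins=np.arange(-10,155,10)))
"
```

```text
t 3.9 tcp [460.4 -62.9 109.6] closing yaw 68.3 tilt [ 0.001  0.001 -1.   ] W [ 0.2  0.1 -2.2] grip 26.2 30.0
delta(100mm) [-1.538  0.032 -0.003] |xy| 154.0 turn z 0.0 q [-0.45  0.22  0.51  2.18 -0.16  0.77  1.35]
(array([882, 188,   0,   0,   0,   0,   0,   0,   0,   0,   8, 219,  45,
        60,  63,  52]), array([-10,   0,  10,  20,  30,  40,  50,  60,  70,  80,  90, 100, 110,
       120, 130, 140, 150]))
```

jog_arm(
  commands=[
    [-0.15,0,0,0,0,0],
    [-0.3,0,0,0,0,0],
    [-0.3,0.02,0,0,0,0],
    [-0.3,0.01,0,0,0,0],
    [-0.3,0,0,0,0,0],
    [-0.19,0,0,0,0,0],
    [0,0,0,0,0,0],
    [0,0,0,0,0,0],
    [0,0,0,0,0,0],
  ],
)

```text
time_s: 4.7
tool_pos: [603.0, -117.5, 107.7]
eef_rot: [0.189, 0.982, -0.0, -0.002]
wrist_force: [-1.0, 0.2, -1.1]
gripper_width: 25.8
gripper_force: 30.0
```

```bash
python3 -c "
from h import *
go(604.4,-116.8,17)
p,d=snap('side','side2.png');C=cloud('side',d);q=C[(np.hypot(C[...,0]-604,C[...,1]+117)<60)&(C[...,2]<150)&(d>0)]
w=q[(q[:,2]>85)&(q[:,2]<112)];print(len(w),w.min(0),w.max(0),fit(w,'c'))
t=q[(q[:,2]>20)&(q[:,2]<70)];print(t.max(0),t.min(0))
cv2.imwrite('pics/crop2.png',cv2.resize(p[60:220,200:400],None,fx=3.5,fy=3.5)[:,:,::-1])
"
```

```text
t 4.7 tcp [ 603.  -117.5  107.7] closing yaw 68.2 tilt [-0.003  0.    -1.   ] W [-1.   0.2 -1.1] grip 25.8 30.0
delta(100mm) [-0.013  0.013  0.907] |xy| 2.0 turn z 0.0 q [-0.28  0.47  0.49  1.85 -0.28  0.89  1.53]
258 [ 572.75111934 -149.87679482   96.91384492] [632.39879622 -88.22265649 111.85826994] ((602.46826171875, -119.20648956298828), 63.611663818359375)
[ 610.83962394 -113.79174243   63.52361382] [ 598.62289278 -125.29284378   20.29611421]
```

View pics/crop2.png

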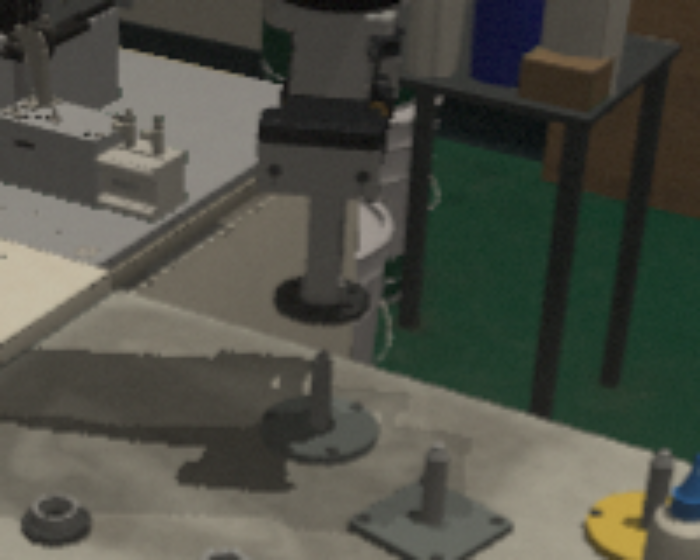

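The wheel is held level at crop (322,300), and the post tip is at (322,355). The side view says to shift about +2 mm in x before lowering.

jog_arm(
  commands=[
    [-0.017,0.016,0,0,0,0],
    [0,0,0.15,0,0,0],
    [0,0,0.15,0,0,0],
    [0,0,0.1,0,0,0],
    [0,0,0.1,0,0,0],
    [0,0,0,0,0,0],
    [0,0,0,0,0,0],
  ],
)

```text
time_s: 5.33
tool_pos: [606.4, -116.7, 59.3]
eef_rot: [0.189, 0.982, -0.0, -0.0]
wrist_force: [-0.2, -0.7, -1.8]
gripper_width: 26.1
gripper_force: 30.0
```

jog_arm(
  commands=[
    [0,0,0.1,0,0,0],
    [0,0,0.1,0,0,0],
    [0,0,0.08,0,0,0],
    [0,0,0.06,0,0,0],
    [0,0,0.03,0,0,0],
    [0,0,0,0,0,0],
    [0,0,0,0,0,0],
  ],
)

```text
time_s: 5.92
tool_pos: [606.7, -116.8, 22.4]
eef_rot: [0.189, 0.982, -0.0, -0.0]
wrist_force: [0.0, -0.1, -2.0]
gripper_width: 26.1
gripper_force: 30.0
```

```bash
python3 -c "
from h import *
go(605.2,-116.7,17)"
```

```text
t 5.92 tcp [ 606.7 -116.8   22.4] closing yaw 68.2 tilt [-0. -0. -1.] W [ 0.  -0.1 -2. ] grip 26.1 30.0
delta(100mm) [ 0.014 -0.004  0.054] |xy| 1.0 turn z 0.0 q [-0.23  0.59  0.43  1.89 -0.35  0.74  1.58]
```

jog_arm(
  commands=[
    [0.01,0,0.02,0,0,0],
    [0,0,0.02,0,0,0],
    [0,0,0.01,0,0,0],
    [0,0,0,0,0,0],
    [0,0,0,0,0,0],
  ],
)

```text
time_s: 6.33
tool_pos: [605.8, -116.2, 17.9]
eef_rot: [0.189, 0.982, 0.0, 0.0]
wrist_force: [-2.7, -0.2, 6.4]
gripper_width: 26.2
gripper_force: 30.0
```

jog_arm(
  commands=[
    [0,0,0,0,0,0],
    [0,0,0,0,0,0],
    [0,0,0,0,0,0],
    [0,0,0,0,0,0],
  ],
  hand=0.1,
)

```text
time_s: 6.67
tool_pos: [605.8, -116.3, 17.5]
eef_rot: [0.189, 0.982, -0.0, 0.0]
wrist_force: [-0.2, 1.1, 0.1]
gripper_width: 41.9
gripper_force: 0.0
```

jog_arm(
  commands=[
    [0,0,-0.1,0,0,0],
    [0,0,-0.2,0,0,0],
    [0,0,-0.3,0,0,0],
    [0,0,-0.3,0,0,0],
    [0,0,-0.1,0,0,0],
    [0,0,0,0,0,0],
    [0,0,0,0,0,0],
  ],
)

```text
time_s: 7.25
tool_pos: [605.9, -116.1, 118.0]
eef_rot: [0.189, 0.982, 0.0, 0.001]
wrist_force: [-0.2, 0.2, 0.3]
gripper_width: 42.3
gripper_force: 0.0
```

```bash
cat >> h.py <<'E'
def lev(x,y,r=32,n='side'):
    p,d=snap(n);C=cloud(n,d);q=C[(np.hypot(C[...,0]-x,C[...,1]-y)<r)&(C[...,2]<100)&(d>0)]
    h,b=np.histogram(q[:,2],bins=np.arange(0,100,2));print(n,'z hist',[(int(b[i]),int(h[i])) for i in range(len(h)) if h[i]]);return q
E
python3 -c "
from h import *
go(543.7,-382.5,100)
q=lev(604.5,-117)
w=q[(q[:,2]>10.5)&(q[:,2]<18)];print(fit(w,'c'))"
```

```text
t 7.25 tcp [ 605.9 -116.1  118. ] closing yaw 68.3 tilt [ 0.001  0.    -1.   ] W [-0.2  0.2  0.3] grip 42.3 0.0
delta(100mm) [-0.409 -2.705  0.179] |xy| 274.0 turn z 0.0 q [-0.29  0.46  0.49  1.84 -0.27  0.9   1.52]
side z hist [(4, 13), (6, 29), (8, 23), (10, 63), (12, 120), (14, 26), (16, 14), (18, 9), (20, 22), (22, 16), (24, 10), (26, 6), (28, 4), (30, 5), (32, 6), (34, 3), (36, 4), (38, 5), (40, 7), (42, 3), (44, 5), (46, 5), (48, 5), (50, 5), (52, 6), (54, 6), (56, 5), (58, 3), (60, 3)]
((605.9824829101562, -117.31837463378906), 62.64723587036133)
```

jog_arm(
  commands=[
    [-0.03,-0.2,0,0,0,0],
    [-0.05,-0.35,0,0,0,0],
    [-0.05,-0.35,0,0,0,0],
    [-0.05,-0.35,0,0,0,0],
    [-0.05,-0.35,0,0,0,0],
    [-0.05,-0.35,0,0,0,0],
    [-0.05,-0.35,0,0,0,0],
    [-0.05,-0.25,0,0,0,0],
    [-0.03,-0.15,0.1,0,0,0],
    [0,0,0.1,0,0,0],
  ],
  hand=-0.2,
)

```text
time_s: 8.13
tool_pos: [541.3, -386.4, 96.2]
eef_rot: [0.191, 0.982, -0.001, -0.001]
wrist_force: [0.2, -0.3, 0.7]
gripper_width: 56.4
gripper_force: 0.0
```

jog_arm(
  commands=[
    [0,0,0.2,0,0,0],
    [0,0,0.2,0,0,0],
    [0,0,0,0,0,0],
    [0,0,0,0,0,0],
  ],
)

```text
time_s: 8.47
tool_pos: [542.9, -381.0, 55.9]
eef_rot: [0.189, 0.982, 0.001, -0.002]
wrist_force: [-0.5, -0.7, -0.1]
gripper_width: 56.4
gripper_force: 0.0
```

```bash
python3 -c "
from h import *
go(543.7,-382.5,5)"
```

```text
t 8.47 tcp [ 542.9 -381.    55.9] closing yaw 68.3 tilt [-0.003  0.002 -1.   ] W [-0.5 -0.7 -0.1] grip 56.4 0.0
delta(100mm) [-0.015 -0.011  0.509] |xy| 2.0 turn z 0.0 q [ 0.17  0.61  0.48  1.77 -0.36  0.85  2.01]
```

jog_arm(
  commands=[
    [-0.01,-0.01,0.15,0,0,0],
    [0,0,0.15,0,0,0],
    [0,0,0.12,0,0,0],
    [0,0,0.06,0,0,0],
    [0,0,0.03,0,0,0],
    [0,0,0,0,0,0],
    [0,0,0,0,0,0],
  ],
)

```text
time_s: 9.05
tool_pos: [544.3, -383.8, 6.7]
eef_rot: [0.189, 0.982, -0.0, 0.0]
wrist_force: [0.7, -0.7, -0.5]
gripper_width: 56.4
gripper_force: 0.0
```

jog_arm(
  commands=[
    [0,0,0,0,0,0],
    [0,0,0,0,0,0],
    [0,0,0,0,0,0],
    [0,0,0,0,0,0],
    [0,0,0,0,0,0],
  ],
  hand=1,
)

```text
time_s: 9.47
tool_pos: [544.4, -383.6, 6.8]
eef_rot: [0.189, 0.982, -0.0, 0.0]
wrist_force: [0.7, 1.1, 2.9]
gripper_width: 28.5
gripper_force: 30.0
```

jog_arm(
  commands=[
    [0,0,-0.1,0,0,0],
    [0,0,-0.2,0,0,0],
    [0,0,-0.3,0,0,0],
    [0,0,-0.3,0,0,0],
    [0,0,-0.15,0,0,0],
    [0,0,0,0,0,0],
    [0,0,0,0,0,0],
  ],
)

```text
time_s: 10.05
tool_pos: [544.6, -383.7, 112.6]
eef_rot: [0.189, 0.982, -0.0, 0.001]
wrist_force: [-0.9, 0.1, -1.2]
gripper_width: 28.8
gripper_force: 30.0
```

```bash
python3 -c "
from h import *
go(605.8,-116.5,110)"
```

```text
t 10.05 tcp [ 544.6 -383.7  112.6] closing yaw 68.2 tilt [ 0.002 -0.001 -1.   ] W [-0.9  0.1 -1.2] grip 28.8 30.0
delta(100mm) [0.422 2.708 0.025] |xy| 274.0 turn z 0.0 q [ 0.15  0.55  0.51  1.73 -0.32  0.94  1.98]
```

jog_arm(
  commands=[
    [0.02,0.15,0,0,0,0],
    [0.05,0.3,0,0,0,0],
    [0.05,0.35,0,0,0,0],
    [0.05,0.35,0,0,0,0],
    [0.05,0.35,0,0,0,0],
    [0.05,0.35,0,0,0,0],
    [0.05,0.35,0,0,0,0],
    [0.05,0.25,0,0,0,0],
    [0.03,0.15,0,0,0,0],
    [0.02,0.1,0,0,0,0],
  ],
)

```text
time_s: 10.88
tool_pos: [604.9, -113.6, 110.1]
eef_rot: [0.187, 0.982, 0.0, -0.001]
wrist_force: [-0.9, -0.7, -1.1]
gripper_width: 28.9
gripper_force: 30.0
```

jog_arm(
  commands=[
    [0,0,0,0,0,0],
    [0,0,0,0,0,0],
    [0,0,0,0,0,0],
    [0,0,0,0,0,0],
  ],
)

```text
time_s: 11.22
tool_pos: [604.9, -118.9, 111.4]
eef_rot: [0.19, 0.982, -0.0, -0.0]
wrist_force: [0.5, -0.2, -0.8]
gripper_width: 29.0
gripper_force: 30.0
```

```bash
python3 -c "
from h import *
go(605.8,-116.5,31)
p,d=snap('side');C=cloud('side',d);q=C[(np.hypot(C[...,0]-605,C[...,1]+117)<40)&(d>0)]
w=q[(q[:,2]>95)&(q[:,2]<107)];print(len(w),w.min(0),w.max(0))
cv2.imwrite('pics/crop3.png',cv2.resize(p[80:220,240:360],None,fx=4,fy=4)[:,:,::-1])
"
```

```text
t 11.22 tcp [ 604.9 -118.9  111.4] closing yaw 68.1 tilt [-0.    -0.001 -1.   ] W [ 0.5 -0.2 -0.8] grip 29.0 30.0
delta(100mm) [0.    0.026 0.804] |xy| 3.0 turn z 0.0 q [-0.29  0.47  0.5   1.85 -0.28  0.89  1.53]
15 [ 591.3522957  -134.10407725  102.97953216] [ 619.65174957 -119.31711801  106.6682736 ]
```

View pics/crop3.png

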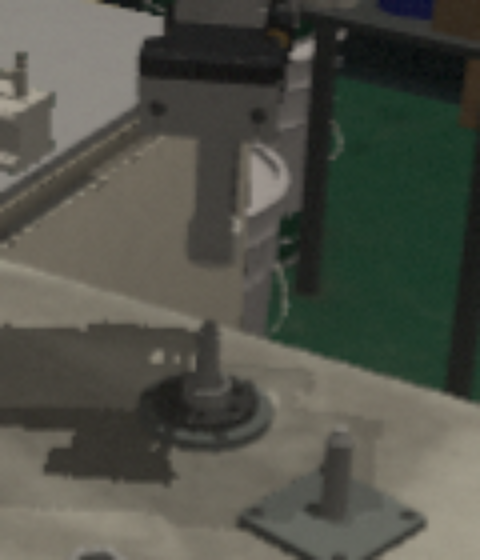

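The wheel sits flat on the base at (208,405). The gripper with the sleeve is above the post tip at (209,325).

jog_arm(
  commands=[
    [0,0.02,0.1,0,0,0],
    [0,0,0.15,0,0,0],
    [0,0,0.1,0,0,0],
    [0,0,0.1,0,0,0],
    [0,0,0.1,0,0,0],
    [0,0,0.1,0,0,0],
    [0,0,0.08,0,0,0],
    [0,0,0.04,0,0,0],
    [0,0,0,0,0,0],
    [0,0,0,0,0,0],
  ],
)

```text
time_s: 12.1
tool_pos: [606.1, -115.5, 34.5]
eef_rot: [0.189, 0.982, -0.0, -0.0]
wrist_force: [-0.1, 0.2, -0.7]
gripper_width: 28.8
gripper_force: 30.0
```

```bash
python3 -c "
from h import *
go(605.8,-116.5,30.8)"
```

```text
t 12.1 tcp [ 606.1 -115.5   34.5] closing yaw 68.2 tilt [-0. -0. -1.] W [-0.1  0.2 -0.7] grip 28.8 30.0
delta(100mm) [-0.001 -0.01   0.037] |xy| 1.0 turn z 0.0 q [-0.25  0.57  0.44  1.89 -0.34  0.76  1.58]
```

jog_arm(
  commands=[
    [0,-0.01,0.02,0,0,0],
    [0,0,0.015,0,0,0],
    [0,0,0,0,0,0],
    [0,0,0,0,0,0],
  ],
)

```text
time_s: 12.43
tool_pos: [605.8, -116.4, 31.2]
eef_rot: [0.189, 0.982, 0.0, 0.0]
wrist_force: [0.5, -0.2, -1.4]
gripper_width: 29.2
gripper_force: 30.0
```

jog_arm(
  commands=[
    [0,0,0,0,0,0],
    [0,0,0,0,0,0],
    [0,0,0,0,0,0],
    [0,0,0,0,0,0],
  ],
  hand=0.1,
)

```text
time_s: 12.77
tool_pos: [605.8, -116.3, 31.1]
eef_rot: [0.189, 0.982, -0.0, 0.0]
wrist_force: [-0.5, 0.2, 0.3]
gripper_width: 42.4
gripper_force: 0.0
```

jog_arm(
  commands=[
    [0,0,-0.1,0,0,0],
    [0,0,-0.2,0,0,0],
    [0,0,-0.3,0,0,0],
    [0,0,-0.2,0,0,0],
    [0,0,0,0,0,0],
    [0,0,0,0,0,0],
    [0,0,0,0,0,0],
  ],
)

```text
time_s: 13.35
tool_pos: [605.5, -116.1, 110.9]
eef_rot: [0.189, 0.982, 0.0, -0.0]
wrist_force: [0.4, 0.0, -0.8]
gripper_width: 42.4
gripper_force: 0.0
```

```bash
python3 -c "
from h import *
go(505.8,-264.3,100,87)
q=lev(604.5,-117,20)
q=lev(604.5,-117,20,'top')
w=q[(q[:,2]>39)&(q[:,2]<49)];print(fit(w,'c'))"
```

```text
t 13.35 tcp [ 605.5 -116.1  110.9] closing yaw 68.2 tilt [-0.  0. -1.] W [ 0.4  0.  -0.8] grip 42.4 0.0
delta(100mm) [ 0.377 -1.746  0.109] |xy| 179.0 turn z -0.417 q [-0.29  0.47  0.5   1.85 -0.28  0.89  1.53]
side z hist [(10, 6), (12, 35), (14, 21), (16, 7), (18, 12), (20, 5), (22, 8), (24, 11), (26, 8), (28, 9), (30, 7), (32, 12), (34, 14), (36, 11), (38, 17), (40, 18), (42, 24), (44, 7), (46, 7), (48, 3), (50, 6), (52, 2), (54, 10), (56, 5), (58, 3), (60, 4)]
top z hist [(4, 1), (6, 2), (8, 4), (10, 13), (12, 44), (14, 30), (16, 13), (18, 4), (20, 4), (22, 3), (24, 3), (26, 5), (28, 4), (30, 8), (32, 6), (34, 7), (36, 9), (38, 4), (40, 23), (42, 18), (44, 17), (46, 8), (48, 3), (50, 1), (52, 3), (54, 9), (56, 3), (58, 6), (60, 6), (62, 1), (64, 1)]
((603.2744750976562, -117.37747955322266), 29.228979110717773)
```

jog_arm(
  commands=[
    [0.05,-0.2,0,0,0,0],
    [0.07,-0.35,0,0,0,0],
    [0.07,-0.35,0,0,0,0],
    [0.07,-0.35,0,0,0,0],
    [0.07,-0.3,0,0,0,0],
    [0.05,-0.2,0,0,0,0],
    [0,0,0.1,0,0,-0.14],
    [0,0,0.1,0,0,-0.14],
    [0,0,0.1,0,0,-0.14],
    [0,0,0.1,0,0,0],
  ],
  hand=-0.2,
)

```text
time_s: 14.28
tool_pos: [505.0, -264.8, 69.9]
eef_rot: [0.022, 1.0, 0.0, -0.0]
wrist_force: [0.5, 0.7, -0.7]
gripper_width: 56.6
gripper_force: 0.0
```

jog_arm(
  commands=[
    [0,0,0,0,0,0],
    [0,0,0,0,0,0],
    [0,0,0,0,0,0],
  ],
)

```text
time_s: 14.53
tool_pos: [505.6, -264.8, 71.1]
eef_rot: [0.026, 1.0, -0.0, -0.0]
wrist_force: [-0.1, -0.0, -1.0]
gripper_width: 56.4
gripper_force: 0.0
```

```bash
python3 -c "
from h import *
go(505.8,-264.3,4,87)"
```

```text
t 14.53 tcp [ 505.6 -264.8   71.1] closing yaw 87.0 tilt [-0. -0. -1.] W [-0.1 -0.  -1. ] grip 56.4 0.0
delta(100mm) [-0.002  0.005  0.671] |xy| 1.0 turn z -0.001 q [ 0.03  0.45  0.43  1.98 -0.26  0.77  2.13]
```

jog_arm(
  commands=[
    [0,0,0.15,0,0,0],
    [0,0,0.2,0,0,0],
    [0,0,0.15,0,0,0],
    [0,0,0.1,0,0,0],
    [0,0,0.06,0,0,0],
    [0,0,0,0,0,0],
    [0,0,0,0,0,0],
  ],
)

```text
time_s: 15.12
tool_pos: [505.8, -265.0, 5.4]
eef_rot: [0.025, 1.0, -0.0, 0.0]
wrist_force: [0.1, -0.3, -0.4]
gripper_width: 56.3
gripper_force: 0.0
```

jog_arm(
  commands=[
    [0,0,0,0,0,0],
    [0,0,0,0,0,0],
    [0,0,0,0,0,0],
    [0,0,0,0,0,0],
    [0,0,0,0,0,0],
  ],
  hand=1,
)

```text
time_s: 15.53
tool_pos: [505.8, -264.7, 5.4]
eef_rot: [0.025, 1.0, 0.0, 0.0]
wrist_force: [-0.6, 1.0, 6.8]
gripper_width: 31.5
gripper_force: 29.9
```

jog_arm(
  commands=[
    [0,0,-0.1,0,0,0],
    [0,0,-0.2,0,0,0],
    [0,0,-0.3,0,0,0],
    [0,0,-0.3,0,0,0],
    [0,0,-0.15,0,0,0],
    [0,0,0,0,0,0],
    [0,0,0,0,0,0],
  ],
)

```text
time_s: 16.12
tool_pos: [506.0, -264.8, 111.0]
eef_rot: [0.025, 1.0, -0.0, 0.001]
wrist_force: [0.3, 0.2, -1.7]
gripper_width: 31.5
gripper_force: 29.9
```

```bash
python3 -c "
from h import *
go(605.8,-116.5,110)"
```

```text
t 16.12 tcp [ 506.  -264.8  111. ] closing yaw 87.1 tilt [ 0.002 -0.    -1.   ] W [ 0.3  0.2 -1.7] grip 31.5 29.9
delta(100mm) [-0.923  1.531  0.012] |xy| 179.0 turn z 0.0 q [ 0.    0.39  0.46  1.95 -0.23  0.85  2.1 ]
```

jog_arm(
  commands=[
    [-0.08,0.13,0,0,0,0],
    [-0.16,0.27,0,0,0,0],
    [-0.16,0.27,0,0,0,0],
    [-0.16,0.27,0,0,0,0],
    [-0.16,0.27,0,0,0,0],
    [-0.12,0.2,0,0,0,0],
    [-0.08,0.12,0,0,0,0],
    [0,0,0,0,0,0],
    [0,0,0,0,0,0],
    [0,0,0,0,0,0],
  ],
)

```text
time_s: 16.95
tool_pos: [604.0, -118.0, 109.5]
eef_rot: [0.026, 1.0, -0.0, -0.001]
wrist_force: [-0.6, -0.1, -1.7]
gripper_width: 31.4
gripper_force: 29.9
```

jog_arm(
  commands=[
    [0,0,0.1,0,0,0],
    [0,0,0.1,0,0,0],
    [0,0,0,0,0,0],
    [0,0,0,0,0,0],
  ],
)

```text
time_s: 17.28
tool_pos: [604.2, -117.1, 89.0]
eef_rot: [0.025, 1.0, -0.0, -0.001]
wrist_force: [0.2, -0.4, -0.5]
gripper_width: 31.8
gripper_force: 29.9
```

```bash
python3 -c "
from h import *
go(605.8,-116.5,49.4)
p,d=snap('side');C=cloud('side',d);q=C[(np.hypot(C[...,0]-605,C[...,1]+117)<40)&(d>0)]
w=q[(q[:,2]>80)&(q[:,2]<100)];print(len(w),w.min(0),w.max(0))
cv2.imwrite('pics/crop4.png',cv2.resize(p[80:220,240:360],None,fx=4,fy=4)[:,:,::-1])
"
```

```text
t 17.28 tcp [ 604.2 -117.1   89. ] closing yaw 87.1 tilt [-0.002 -0.    -1.   ] W [ 0.2 -0.4 -0.5] grip 31.8 29.9
delta(100mm) [-0.017  0.006  0.396] |xy| 2.0 turn z 0.0 q [-0.22  0.48  0.41  1.86 -0.25  0.85  1.83]
113 [ 587.34948198 -147.75099868   81.93586454] [624.34384844 -91.94575512  99.93803273]
```

View pics/crop4.png

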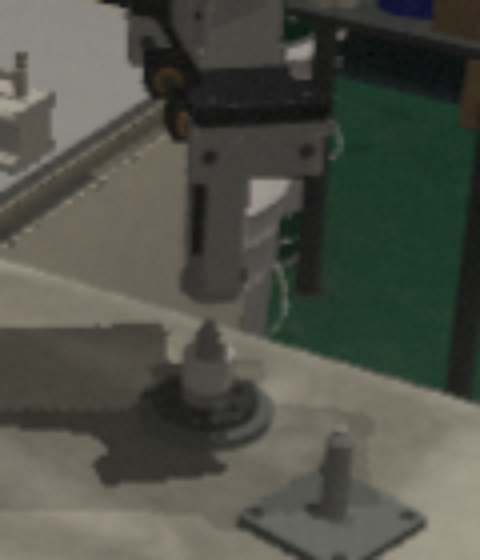

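The sleeve sits on the wheel at (208,375). The hex collar is just visible below the finger, centred over the post tip at (209,325).

jog_arm(
  commands=[
    [-0.01,0.005,0.1,0,0,0],
    [0,0,0.1,0,0,0],
    [0,0,0.08,0,0,0],
    [0,0,0.06,0,0,0],
    [0,0,0.03,0,0,0],
    [0,0,0.01,0,0,0],
    [0,0,0,0,0,0],
    [0,0,0,0,0,0],
  ],
)

```text
time_s: 18.0
tool_pos: [606.3, -116.2, 52.2]
eef_rot: [0.025, 1.0, -0.0, 0.0]
wrist_force: [-0.9, -0.2, -0.2]
gripper_width: 31.9
gripper_force: 29.9
```

```bash
python3 -c "
from h import *
go(605.8,-116.5,49.4)"
```

```text
t 18.0 tcp [ 606.3 -116.2   52.2] closing yaw 87.1 tilt [ 0. -0. -1.] W [-0.9 -0.2 -0.2] grip 31.9 29.9
delta(100mm) [ 0.005 -0.003  0.028] |xy| 1.0 turn z 0.0 q [-0.21  0.53  0.38  1.88 -0.27  0.78  1.85]
```

jog_arm(
  commands=[
    [0,0,0.02,0,0,0],
    [0,0,0.01,0,0,0],
    [0,0,0,0,0,0],
    [0,0,0,0,0,0],
  ],
)

```text
time_s: 18.33
tool_pos: [606.4, -116.1, 49.4]
eef_rot: [0.025, 1.0, 0.0, 0.0]
wrist_force: [-0.3, -0.4, 3.9]
gripper_width: 31.5
gripper_force: 29.9
```

jog_arm(
  commands=[
    [0,0,0,0,0,0],
    [0,0,0,0,0,0],
    [0,0,0,0,0,0],
    [0,0,0,0,0,0],
  ],
  hand=0.1,
)

```text
time_s: 18.67
tool_pos: [606.0, -116.1, 48.9]
eef_rot: [0.025, 1.0, -0.0, -0.0]
wrist_force: [-0.4, -0.1, 0.1]
gripper_width: 42.3
gripper_force: 0.0
```

jog_arm(
  commands=[
    [0,0,-0.1,0,0,0],
    [0,0,-0.2,0,0,0],
    [0,0,-0.2,0,0,0],
    [0,0,-0.1,0,0,0],
    [0,0,0,0,0,0],
    [0,0,0,0,0,0],
    [0,0,0,0,0,0],
  ],
)

```text
time_s: 19.25
tool_pos: [605.7, -115.9, 108.3]
eef_rot: [0.025, 1.0, 0.0, -0.0]
wrist_force: [-0.1, 0.3, 0.6]
gripper_width: 42.5
gripper_force: 0.0
```

```bash
python3 -c "
from h import *
go(419.4,-187.4,100)
q=lev(604.5,-117,21)
q=lev(604.5,-117,21,'top')
w=q[(q[:,2]>52)&(q[:,2]<61)];print(fit(w,'c'))"
```

```text
t 19.25 tcp [ 605.7 -115.9  108.3] closing yaw 87.1 tilt [-0.001  0.    -1.   ] W [-0.1  0.3  0.6] grip 42.5 0.0
delta(100mm) [ 1.825 -0.807  0.084] |xy| 200.0 turn z 0.0 q [-0.23  0.46  0.42  1.85 -0.23  0.88  1.81]
side z hist [(10, 23), (12, 36), (14, 14), (16, 8), (18, 4), (20, 9), (22, 7), (24, 10), (26, 14), (28, 6), (30, 9), (32, 12), (34, 12), (36, 10), (38, 7), (40, 12), (42, 4), (44, 11), (46, 17), (48, 17), (50, 14), (52, 15), (54, 24), (56, 46), (58, 11), (60, 4)]
top z hist [(4, 1), (8, 3), (10, 18), (12, 51), (14, 41), (16, 10), (18, 5), (22, 3), (24, 8), (26, 3), (28, 3), (30, 5), (32, 5), (34, 3), (36, 4), (38, 11), (40, 8), (42, 16), (44, 12), (46, 9), (48, 15), (50, 15), (52, 17), (54, 34), (56, 57), (58, 36), (60, 11), (62, 3)]
((606.7028198242188, -117.30351257324219), 36.241031646728516)
```

jog_arm(
  commands=[
    [0.15,-0.07,0,0,0,0],
    [0.32,-0.14,0,0,0,0],
    [0.33,-0.14,0,0,0,0],
    [0.33,-0.14,0,0,0,0],
    [0.32,-0.14,0,0,0,0],
    [0.25,-0.11,0,0,0,0],
    [0.13,-0.07,0,0,0,0],
    [0,0,0.05,0,0,0.14],
    [0,0,0.1,0,0,0.14],
    [0,0,0.15,0,0,0.14],
  ],
  hand=-0.2,
)

```text
time_s: 20.18
tool_pos: [420.2, -188.2, 79.3]
eef_rot: [0.192, 0.981, 0.0, 0.001]
wrist_force: [0.7, -0.3, -0.1]
gripper_width: 56.3
gripper_force: 0.0
```

jog_arm(
  commands=[
    [0,0,0,0,0,0],
    [0,0,0,0,0,0],
    [0,0,0,0,0,0],
    [0,0,0,0,0,0],
  ],
)

```text
time_s: 20.52
tool_pos: [419.7, -188.0, 79.5]
eef_rot: [0.187, 0.982, -0.0, 0.0]
wrist_force: [-0.7, 0.4, 0.8]
gripper_width: 56.3
gripper_force: 0.0
```

```bash
python3 -c "
from h import *
go(419.4,-187.4,9)"
```

```text
t 20.52 tcp [ 419.7 -188.    79.5] closing yaw 68.4 tilt [ 0. -0. -1.] W [-0.7  0.4  0.8] grip 56.3 0.0
delta(100mm) [0.005 0.004 0.705] |xy| 1.0 turn z 0.0 q [-0.17  0.27  0.53  2.22 -0.21  0.7   1.69]
```

jog_arm(
  commands=[
    [0,0,0.15,0,0,0],
    [0,0,0.2,0,0,0],
    [0,0,0.15,0,0,0],
    [0,0,0.12,0,0,0],
    [0,0,0.06,0,0,0],
    [0,0,0.02,0,0,0],
    [0,0,0,0,0,0],
    [0,0,0,0,0,0],
  ],
)

```text
time_s: 21.18
tool_pos: [419.7, -188.0, 9.6]
eef_rot: [0.189, 0.982, 0.0, 0.0]
wrist_force: [-0.5, -0.7, 0.1]
gripper_width: 55.8
gripper_force: 0.0
```

jog_arm(
  commands=[
    [0,0,0,0,0,0],
    [0,0,0,0,0,0],
    [0,0,0,0,0,0],
    [0,0,0,0,0,0],
    [0,0,0,0,0,0],
  ],
  hand=1,
)

```text
time_s: 21.6
tool_pos: [419.5, -187.8, 9.2]
eef_rot: [0.189, 0.982, 0.0, 0.0]
wrist_force: [0.1, 1.4, 4.3]
gripper_width: 26.9
gripper_force: 30.2
```

jog_arm(
  commands=[
    [0,0,-0.1,0,0,0],
    [0,0,-0.2,0,0,0],
    [0,0,-0.3,0,0,0],
    [0,0,-0.3,0,0,0],
    [0,0,-0.1,0,0,0],
    [0,0,0,0,0,0],
    [0,0,0,0,0,0],
  ],
)

```text
time_s: 22.18
tool_pos: [419.6, -187.6, 109.4]
eef_rot: [0.189, 0.982, 0.0, 0.001]
wrist_force: [-0.2, -0.4, -0.7]
gripper_width: 26.5
gripper_force: 30.0
```

```bash
python3 -c "
from h import *
go(642,-238.2,110)"
```

```text
t 22.18 tcp [ 419.6 -187.6  109.4] closing yaw 68.3 tilt [ 0.001  0.    -1.   ] W [-0.2 -0.4 -0.7] grip 26.5 30.0
delta(100mm) [-2.254  0.353 -0.003] |xy| 228.0 turn z 0.0 q [-0.21  0.22  0.56  2.19 -0.17  0.77  1.65]
```

jog_arm(
  commands=[
    [-0.15,0.02,0,0,0,0],
    [-0.33,0.05,0,0,0,0],
    [-0.35,0.055,0,0,0,0],
    [-0.35,0.055,0,0,0,0],
    [-0.35,0.055,0,0,0,0],
    [-0.35,0.055,0,0,0,0],
    [-0.25,0.04,0,0,0,0],
    [-0.12,0.02,0,0,0,0],
    [0,0,0,0,0,0],
    [0,0,0,0,0,0],
  ],
)

```text
time_s: 23.02
tool_pos: [640.1, -238.8, 106.8]
eef_rot: [0.189, 0.982, -0.0, -0.002]
wrist_force: [-0.5, -1.1, -0.3]
gripper_width: 26.6
gripper_force: 30.0
```

jog_arm(
  commands=[
    [0,0,0,0,0,0],
    [0,0,0,0,0,0],
  ],
)

```text
time_s: 23.18
tool_pos: [640.0, -238.7, 108.5]
eef_rot: [0.189, 0.982, 0.0, -0.001]
wrist_force: [-0.1, 0.2, -0.2]
gripper_width: 26.7
gripper_force: 30.0
```

```bash
python3 -c "
from h import *
go(642,-238.2,17.3)
p,d=snap('side');C=cloud('side',d);q=C[(np.hypot(C[...,0]-641,C[...,1]+239)<40)&(d>0)]
w=q[(q[:,2]>93)&(q[:,2]<111)];print(len(w),w.min(0),w.max(0),fit(w,'c'))
t=q[(q[:,2]>20)&(q[:,2]<65)];print(len(t),(t.min(0)+t.max(0))/2)
"
```

```text
t 23.18 tcp [ 640.  -238.7  108.5] closing yaw 68.2 tilt [-0.001  0.    -1.   ] W [-0.1  0.2 -0.2] grip 26.7 30.0
delta(100mm) [-0.018  0.012  0.912] |xy| 2.0 turn z 0.0 q [-0.09  0.58  0.5   1.69 -0.33  0.96  1.72]
133 [ 619.16438202 -261.84472831   97.68784212] [ 661.64715252 -223.23399954  110.60495035] ((640.0482788085938, -240.81790161132812), 43.760108947753906)
113 [ 641.61648134 -240.24466476   41.17186597]
```

jog_arm(
  commands=[
    [-0.01,0.014,0.1,0,0,0],
    [0,0,0.15,0,0,0],
    [0,0,0.15,0,0,0],
    [0,0,0.1,0,0,0],
    [0,0,0.1,0,0,0],
    [0,0,0.1,0,0,0],
    [0,0,0.1,0,0,0],
    [0,0,0.06,0,0,0],
    [0,0,0,0,0,0],
    [0,0,0,0,0,0],
  ],
)

```text
time_s: 24.07
tool_pos: [642.6, -238.0, 22.8]
eef_rot: [0.189, 0.982, -0.0, -0.0]
wrist_force: [-0.0, -0.1, -1.6]
gripper_width: 26.7
gripper_force: 30.0
```

```bash
python3 -c "
from h import *
go(641.6,-237.8,17.2)"
```

```text
t 24.07 tcp [ 642.6 -238.    22.8] closing yaw 68.2 tilt [-0. -0. -1.] W [-0.  -0.1 -1.6] grip 26.7 30.0
delta(100mm) [ 0.01  -0.002  0.056] |xy| 1.0 turn z 0.0 q [-0.05  0.68  0.45  1.73 -0.38  0.82  1.76]
```

jog_arm(
  commands=[
    [0.01,0,0.02,0,0,0],
    [0,0,0.02,0,0,0],
    [0,0,0.01,0,0,0],
    [0,0,0.003,0,0,0],
    [0,0,0,0,0,0],
    [0,0,0,0,0,0],
  ],
)

```text
time_s: 24.57
tool_pos: [641.8, -237.5, 17.8]
eef_rot: [0.189, 0.982, -0.0, 0.0]
wrist_force: [-0.1, -0.2, -1.3]
gripper_width: 26.3
gripper_force: 30.0
```

jog_arm(
  commands=[
    [0,0,0,0,0,0],
    [0,0,0,0,0,0],
    [0,0,0,0,0,0],
    [0,0,0,0,0,0],
  ],
  hand=0.1,
)

```text
time_s: 24.9
tool_pos: [641.8, -237.5, 17.8]
eef_rot: [0.189, 0.982, -0.0, 0.0]
wrist_force: [0.1, 0.3, -0.5]
gripper_width: 41.9
gripper_force: 0.0
```

jog_arm(
  commands=[
    [0,0,-0.1,0,0,0],
    [0,0,-0.2,0,0,0],
    [0,0,-0.3,0,0,0],
    [0,0,-0.3,0,0,0],
    [0,0,0,0,0,0],
    [0,0,0,0,0,0],
    [0,0,0,0,0,0],
  ],
)

```text
time_s: 25.48
tool_pos: [641.7, -237.3, 107.9]
eef_rot: [0.189, 0.982, 0.0, 0.0]
wrist_force: [0.0, 1.3, -0.2]
gripper_width: 42.2
gripper_force: 0.0
```

```bash
python3 -c "
from h import *
go(402.6,-326,100,69)
q=lev(641,-238,24)
w=q[(q[:,2]>10.5)&(q[:,2]<18)];print(fit(w,'c'))
# square collar refreshed orientation from top picture
p,d=snap('top');C=cloud('top',d)
m=((C[...,2]>9)&(np.hypot(C[...,0]-402,C[...,1]+326)<30)).astype(np.uint8)
c=max(cv2.findContours(m,0,cv2.CHAIN_APPROX_NONE)[0],key=len)
print('sq px',cv2.minAreaRect(c), cv2.minAreaRect(plane('top',c.reshape(-1,2),14)[:,:2].astype(np.float32)))
cv2.imwrite('pics/crop5.png',cv2.resize(p[255:310,285:350],None,fx=9,fy=9,interpolation=cv2.INTER_CUBIC)[:,:,::-1])"
```

```text
t 25.48 tcp [ 641.7 -237.3  107.9] closing yaw 68.2 tilt [ 0.  0. -1.] W [ 0.   1.3 -0.2] grip 42.2 0.0
delta(100mm) [ 1.892 -1.71   0.078] |xy| 255.0 turn z -0.017 q [-0.09  0.58  0.5   1.69 -0.33  0.96  1.72]
side z hist [(4, 11), (6, 31), (8, 24), (10, 31), (12, 55), (14, 19), (16, 14), (18, 13), (20, 28), (22, 19), (24, 9), (26, 8), (28, 1), (30, 8), (32, 7), (34, 4), (36, 6), (38, 4), (40, 7), (42, 5), (44, 8), (46, 2), (48, 6), (50, 6), (52, 7), (54, 4), (56, 5), (58, 11), (62, 1)]
((641.7882690429688, -239.5751953125), 43.656471252441406)
sq px ((319.08197021484375, 282.098388671875), (19.010265350341797, 19.01026153564453), 23.629379272460938) ((401.7856140136719, -325.32373046875), (36.01834487915039, 36.2601318359375), 62.72935104370117)
```

View pics/crop5.png

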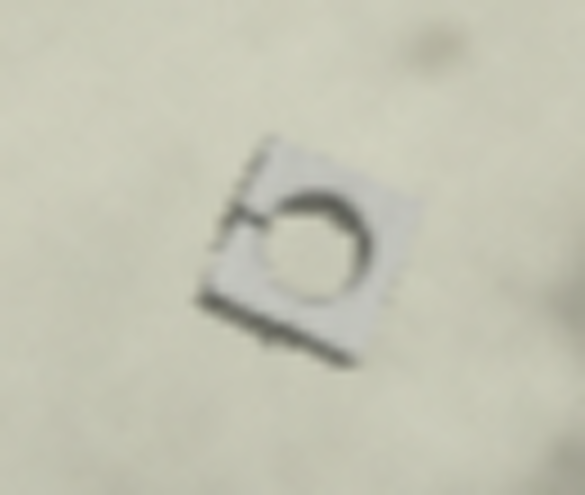

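The collar's corners are at crop (272,137), (422,203), (357,357) and (203,293), turned about 23.5° in the image, so the closing yaw is about 63.7°. The slit at (245,217) is on the left side.

jog_arm(
  commands=[
    [0.12,-0.11,0,0,0,0],
    [0.26,-0.24,0,0,0,0],
    [0.26,-0.24,0,0,0,0],
    [0.26,-0.24,0,0,0,0],
    [0.26,-0.24,0,0,0,0],
    [0.26,-0.24,0,0,0,0],
    [0.25,-0.22,0,0,0,0],
    [0.14,-0.12,0,0,0,0],
    [0.09,-0.06,0.1,0,0,0.05],
    [0,0,0.2,0,0,0.05],
  ],
  hand=-0.2,
)

```text
time_s: 26.42
tool_pos: [400.5, -327.2, 78.7]
eef_rot: [0.229, 0.973, -0.0, 0.001]
wrist_force: [1.6, -1.1, 0.5]
gripper_width: 56.4
gripper_force: 0.0
```

jog_arm(
  commands=[
    [0,0,0,0,0,0],
    [0,0,0,0,0,0],
    [0,0,0,0,0,0],
    [0,0,0,0,0,0],
  ],
)

```text
time_s: 26.75
tool_pos: [402.6, -325.9, 78.3]
eef_rot: [0.226, 0.974, -0.0, 0.0]
wrist_force: [0.0, 0.4, 0.8]
gripper_width: 55.8
gripper_force: 0.0
```

```bash
python3 -c "
from h import *
go(402.4,-325.8,5,63.7)"
```

```text
t 26.75 tcp [ 402.6 -325.9   78.3] closing yaw 63.8 tilt [ 0. -0. -1.] W [0.  0.4 0.8] grip 55.8 0.0
delta(100mm) [ 0.003 -0.     0.733] |xy| 0.0 turn z 0.003 q [ 0.09  0.38  0.57  2.1  -0.3   0.74  1.96]
```

jog_arm(
  commands=[
    [0,0,0.15,0,0,0],
    [0,0,0.2,0,0,0],
    [0,0,0.15,0,0,0],
    [0,0,0.12,0,0,0],
    [0,0,0.08,0,0,0],
    [0,0,0.03,0,0,0],
    [0,0,0,0,0,0],
    [0,0,0,0,0,0],
  ],
)

```text
time_s: 27.42
tool_pos: [402.1, -326.1, 5.2]
eef_rot: [0.227, 0.974, -0.0, 0.0]
wrist_force: [-0.2, 0.4, 0.7]
gripper_width: 56.6
gripper_force: 0.0
```

jog_arm(
  commands=[
    [0,0,0,0,0,0],
    [0,0,0,0,0,0],
    [0,0,0,0,0,0],
    [0,0,0,0,0,0],
    [0,0,0,0,0,0],
  ],
  hand=1,
)

```text
time_s: 27.83
tool_pos: [402.2, -325.9, 5.1]
eef_rot: [0.227, 0.974, -0.0, 0.0]
wrist_force: [-1.1, 1.1, 7.1]
gripper_width: 35.6
gripper_force: 29.9
```

jog_arm(
  commands=[
    [0,0,-0.1,0,0,0],
    [0,0,-0.2,0,0,0],
    [0,0,-0.3,0,0,0],
    [0,0,-0.3,0,0,0],
    [0,0,-0.1,0,0,0],
    [0,0,0,0,0,0],
    [0,0,0,0,0,0],
  ],
)

```text
time_s: 28.42
tool_pos: [402.2, -325.5, 104.8]
eef_rot: [0.227, 0.974, 0.0, 0.001]
wrist_force: [0.9, -0.2, -1.5]
gripper_width: 35.4
gripper_force: 29.9
```

```bash
python3 -c "
from h import *
go(641.7,-237.6,105)"
```

```text
t 28.42 tcp [ 402.2 -325.5  104.8] closing yaw 63.8 tilt [ 0.001 -0.    -1.   ] W [ 0.9 -0.2 -1.5] grip 35.4 29.9
delta(100mm) [-1.760e+00  1.847e+00  1.000e-03] |xy| 255.0 turn z 0.0 q [ 0.06  0.34  0.6   2.08 -0.26  0.8   1.93]
```

jog_arm(
  commands=[
    [-0.12,0.13,0,0,0,0],
    [-0.24,0.25,0,0,0,0],
    [-0.25,0.26,0,0,0,0],
    [-0.25,0.26,0,0,0,0],
    [-0.25,0.26,0,0,0,0],
    [-0.25,0.26,0,0,0,0],
    [-0.2,0.22,0,0,0,0],
    [-0.13,0.13,0,0,0,0],
    [-0.07,0.08,0,0,0,0],
    [0,0,0,0,0,0],
  ],
)

```text
time_s: 29.25
tool_pos: [642.6, -236.0, 102.5]
eef_rot: [0.226, 0.974, 0.0, -0.001]
wrist_force: [-0.7, -0.1, -1.1]
gripper_width: 35.5
gripper_force: 29.9
```

jog_arm(
  commands=[
    [0,0,0,0,0,0],
    [0,0,0.1,0,0,0],
    [0,0,0.1,0,0,0],
    [0,0,0,0,0,0],
    [0,0,0,0,0,0],
  ],
)

```text
time_s: 29.67
tool_pos: [640.4, -238.1, 83.8]
eef_rot: [0.228, 0.974, 0.0, -0.001]
wrist_force: [-0.1, 0.2, -1.1]
gripper_width: 35.8
gripper_force: 29.9
```

```bash
python3 -c "
from h import *
go(641.7,-237.6,29.2)
p,d=snap('side');C=cloud('side',d);q=C[(np.hypot(C[...,0]-641,C[...,1]+239)<45)&(d>0)]
w=q[(q[:,2]>75)&(q[:,2]<96)];print(len(w),w.min(0),w.max(0))
cv2.imwrite('pics/crop6.png',cv2.resize(p[90:230,260:380],None,fx=4,fy=4)[:,:,::-1])
"
```

```text
t 29.67 tcp [ 640.4 -238.1   83.8] closing yaw 63.7 tilt [-0.002  0.    -1.   ] W [-0.1  0.2 -1.1] grip 35.8 29.9
delta(100mm) [-0.01   0.01   0.546] |xy| 1.0 turn z 0.0 q [-0.1   0.61  0.51  1.71 -0.36  0.92  1.67]
179 [ 617.49311425 -269.4855411    76.62214326] [ 664.90726997 -214.33794259   95.54274219]
```

View pics/crop6.png

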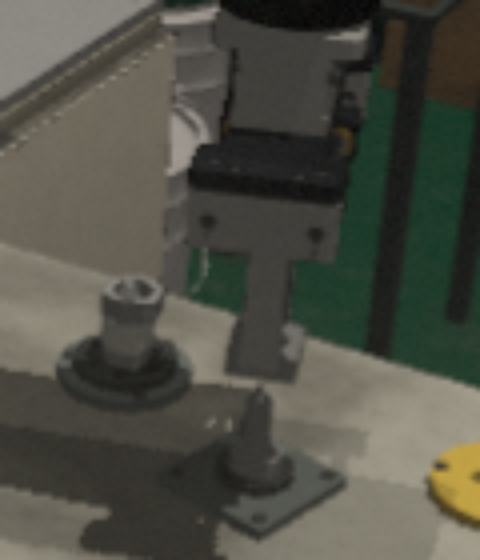

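The round arbor at (128,340) is complete, with wheel, sleeve and hex collar all flat. The square collar at (265,360) hangs over the post tip at (260,395), and the small wheel is seated at (257,470).

jog_arm(
  commands=[
    [-0.005,0.005,0.1,0,0,0],
    [0,0,0.1,0,0,0],
    [0,0,0.1,0,0,0],
    [0,0,0.1,0,0,0],
    [0,0,0.06,0,0,0],
    [0,0,0.04,0,0,0],
    [0,0,0,0,0,0],
    [0,0,0,0,0,0],
  ],
)

```text
time_s: 30.38
tool_pos: [642.2, -237.7, 34.6]
eef_rot: [0.227, 0.974, -0.0, -0.0]
wrist_force: [0.3, 0.9, -0.2]
gripper_width: 35.6
gripper_force: 29.9
```

```bash
python3 -c "
from h import *
go(641.7,-237.6,29.2)"
```

```text
t 30.38 tcp [ 642.2 -237.7   34.6] closing yaw 63.7 tilt [-0. -0. -1.] W [ 0.3  0.9 -0.2] grip 35.6 29.9
delta(100mm) [ 0.005 -0.001  0.054] |xy| 1.0 turn z 0.0 q [-0.07  0.67  0.48  1.73 -0.39  0.84  1.69]
```

jog_arm(
  commands=[
    [0,0,0.025,0,0,0],
    [0,0,0.02,0,0,0],
    [0,0,0.01,0,0,0],
    [0,0,0,0,0,0],
    [0,0,0,0,0,0],
  ],
)

```text
time_s: 30.8
tool_pos: [642.3, -237.6, 29.3]
eef_rot: [0.227, 0.974, -0.0, 0.0]
wrist_force: [-0.2, 0.7, -0.9]
gripper_width: 35.4
gripper_force: 29.9
```

jog_arm(
  commands=[
    [0,0,0,0,0,0],
    [0,0,0,0,0,0],
    [0,0,0,0,0,0],
    [0,0,0,0,0,0],
  ],
  hand=0,
)

```text
time_s: 31.13
tool_pos: [642.3, -237.6, 29.3]
eef_rot: [0.227, 0.974, -0.0, 0.0]
wrist_force: [0.7, -1.3, 0.4]
gripper_width: 46.5
gripper_force: 0.0
```

jog_arm(
  commands=[
    [0,0,-0.1,0,0,0],
    [0,0,-0.2,0,0,0],
    [0,0,-0.3,0,0,0],
    [0,0,-0.3,0,0,0],
    [0,0,-0.3,0,0,0],
    [0,0,0,0,0,0],
    [0,0,0,0,0,0],
  ],
)

```text
time_s: 31.72
tool_pos: [643.2, -237.9, 151.7]
eef_rot: [0.227, 0.974, 0.0, 0.002]
wrist_force: [-0.2, -0.5, -1.6]
gripper_width: 47.1
gripper_force: 0.0
```

```bash
python3 -c "
from h import *
go(641.7,-237.6,150)
q=lev(641,-238,24)
p,d=snap('side');a=cv2.resize(p[130:230,250:400],None,fx=5,fy=5)[:,:,::-1];cv2.imwrite('pics/crop7.png',a)
for n in('top',):
    p,d=snap(n);C=cloud(n,d)
    for k,(x,y) in dict(loupe=(426,-468),die=(301,-390),tape=(653.5,-376)).items():
        m=(C[...,2]>4)&(C[...,2]<40)&(np.hypot(C[...,0]-x,C[...,1]-y)<60)&(d>0);print(k,np.median(C[m],0).round(1))
"
```

```text
t 31.72 tcp [ 643.2 -237.9  151.7] closing yaw 63.7 tilt [ 0.004 -0.001 -1.   ] W [-0.2 -0.5 -1.6] grip 47.1 0.0
delta(100mm) [ 0.015 -0.004  0.017] |xy| 2.0 turn z 0.0 q [-0.12  0.54  0.55  1.66 -0.32  1.03  1.64]
side z hist [(4, 7), (6, 40), (8, 11), (10, 29), (12, 36), (14, 24), (16, 7), (18, 4), (20, 4), (22, 3), (24, 17), (26, 12), (28, 17), (30, 15), (32, 24), (34, 41), (36, 68), (38, 18), (40, 8), (42, 7), (44, 3), (46, 9), (48, 3), (50, 6), (52, 6), (54, 7), (56, 6), (58, 4), (60, 5)]
loupe [ 425.1 -465.    22.6]
die [ 297.3 -385.4   18.3]
tape [ 653.8 -375.2   17.7]
```

View pics/crop7.png

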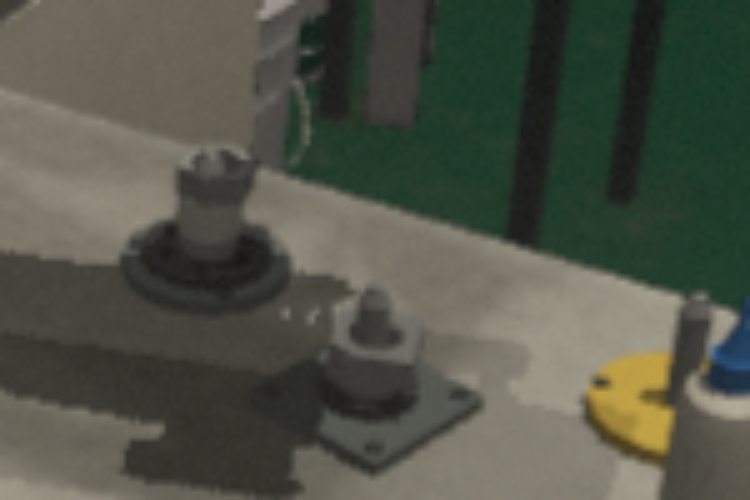

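Both stacks sit flat: the round arbor at (210,220) and the square arbor at (370,350). The gripper is clear and the bystanders haven't moved. (The die reading is off because its wider window takes in part of the blue base.)

```bash
python3 -c "
from cell import bot
print(bot.job_done())"
```

```text
the job is handed in; nothing more can be done
None
```

Both arbors are made up in the order asked, every part measured flat and fully down, the bystanders were left untouched, and the job was handed in at about 32 s of the 122 s allowed.

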